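# Index the drilling stage to its next hole

## Task

Turn the little rotary stage to its next index hole: pull the black plunger knob up out of the red home block, swing the stage counter-clockwise (seen from above) to the first hole in the aluminium ring, and let the spring drop the pin fully home there so that the stage is locked. The ring is clamped anywhere, so feel for the hole, and never press the pin hard sideways (keep it under 25 N). Leave the things round it where they are.

Things in the scene. Friction and masses are not known exactly. Their poses are not given: they have to be found in the camera images.
- stage_base: round blue base of the rotary stage, 206 mm across, fixed to the bench; origin on the stage's vertical turning axis, at the underside (z up). Round that axis, at 85 mm radius, runs the pin's track: a red home block, then an aluminium ring. On the turning steel stage (124 mm across, top 36 mm above the bench) a white angle bracket is bolted, top 91 mm above the bench.
- home_hole (a point): mouth of the home hole in the red home block, 25.5 mm above the bench, 85 mm from the turning axis. The block reaches 0.34 rad counter-clockwise of it; then comes the aluminium ring, 1.5 mm lower. The ring's clamped clocking is not measured: its first brass-rimmed hole lies 0.67 to 0.93 rad beyond the home hole, a second one 0.42 rad after that. Holes are 10 mm wide, the pin goes 8 mm deep.
- stage (a joint): angle of the turning steel stage with its arm, rad; 0 = home hole, grows counter-clockwise from above, stops at 1.40. Turns with little friction (about 0.06 N m).
- plunger (a joint): lift of the spring plunger, m: 0 = pin seated in a hole, about 0.008 = pin riding on the aluminium ring, 0.0095 = on the home block, 0.014 = upper stop. The spring pulls it down with 5.5 N when seated, 9 N at the top; the pin is 8 mm thick with a round end and drops by itself over a hole, if the knob is not held.
- knob (a point): middle of the plunger's upright black knob with a red top, a cylinder 24 mm across, 36 mm tall (18 mm above and below this point), on the stage's arm 85 mm from the turning axis; it rises with the plunger. Seated, this point is 70 mm above the bench; below it a 22 mm collar reaches up to 49 mm and the 28 mm wide arm to 41 mm. Pushing the knob sideways turns the stage.
- screw_tin: bystander: tin can 76 mm across, 58 mm tall, origin at the centre of its underside
- electrical_tape: bystander: black tape roll 53 mm across, 19 mm tall, origin at the centre of its underside
- hex_key: bystander: dark hex key 37x97x8 mm, origin at the centre of its underside
- tape_measure: bystander: yellow tape measure 39x90x66 mm, origin at the centre of its underside
- torpedo_level: bystander: blue spirit level 26x220x49 mm, origin at the centre of its underside
- file: bystander: file with a wooden handle, 28x312x29 mm, origin at the centre of its underside

How it is judged:
By the outcome, as a careful person would: the job done as asked, in the order asked, and still so for the second after the job is handed in, with the robot touching nothing.
It also fails if it takes over 42 s, if anything falls off the work surface, if the arm or the gripper's body presses on something with over 40 N, if the wrist force passes 120 N, or if a joint passes its speed limit or range.

## Robot

A 6-joint arm with a two-finger parallel gripper is mounted at the origin on a cart in front of the work surface, level with it; the furniture and walls round the work are solid. World frame = base frame: x ahead of the robot, y to its left, z up, the work surface at z = 0. Lengths are in m, angles in rad, forces in N, time in s.
With the tool pointing down it reaches from about 0.35 to 0.975 m from the base axis. Payload 4.9 kg.
Tool frame: the origin (TCP) lies at the very end of the fingers, on their centre line; the grasp point (between the pads) lies manip.grip_point_offset behind it (manip.grip_point_offset is the distance from the TCP to the grasp point, in m); z points along the fingers, y is the line along which they close (so a half turn about z gives the same grasp; the last joint's range is limited). The gripper opens to 85 mm and grips with 20 to 120 N. Pads are 22 mm wide; open, the fingers measure 114 mm over their backs; the gripper's body (76 mm by 85 mm) begins 54 mm behind the grasp point. The pads swing forward as they close: fully open they stand 13 mm farther back than shut.
Start: joints at [-1.26, 0.053, 1.613, -0, 1.476, -0.119], TCP at [0.26, -0.568, 0.231] pointing down, gripper open.
Joint ranges: [-3.01, 3.01], [-1.01, 2.22], [0.06, 2.58], [-1.02, 4.17], [0.09, 2.62], [-3.14, 3.14]. Speed limits (rad/s): [2.57, 2.57, 3.14, 3.14, 3.14, 3.14].

## Interface

Orientations are given as a unit quaternion [w, x, y, z].
In Python, from plant import manip gives the robot as it stands.
- The arm moves only by the shell command python3 -m crank 'ROWS' [OPENING]. ROWS is JSON, a list of rows, each an object of numbers: "x", "y", "z": the shift along the tool's x, y, z in cm; "turn": the turn about the tool's z in rad. In form: [{"x": .., "y": .., "z": .., "turn": ..}, ...]. A call has 1 to 5 rows; each row shifts and turns the commanded pose from where the row before left it, along the tool's axes as they then stand; what a row does not reach is not made up. A row lasts 1/10 s, in which the tool goes at most 50 mm and 8.59 degrees, less where a joint would pass 70% of its speed; a pose out of reach is approached as far as the arm can. A call with a gripper value outside its range is refused whole. OPENING is the opening in per cent of the stroke, from 0 (shut) to 100 (fully open), set as the call begins (- or left out, the last holds). The fingers move at their own pace and stop on an object; the grip force is fixed at half the most. Time passes only in rows, so rows that do not move let the fingers close. It gives the time, the measured TCP pose, the force, the opening and the grip force at its end, in the units of the state.
- manip.state(): the state, without advancing time (a new reading comes with each control period).
- manip.grab_frame(name): name is "side" or "top" or "wrist"; returns (picture, depth): 420x560x3 uint8, red, green, blue; 420x560 float32, m along the optical axis (not along the pixel's ray), 0 where there is no reading.
- manip.camera_model(name): a dict with "mtx" (3x3 intrinsics, pixels), "world_to_cam" (4x4, takes a point from world to camera coordinates). Camera axes: x right, y down, z forward; pixel columns grow to the right and rows downward; lengths in m; the calibration is good to about 2 mm. A picture is of the moment at which its call begins: read the wrist's pose just before it. camera_model takes no time and is no camera call; for the wrist camera it gives the pose at the moment of the call.
- manip.job_done(): hands the job in; it is judged then, once.
The state is a dict: "time": time; "joint_pos": joint angles; "joint_vel": joint speeds; "joint_efforts": joint torques, N m; "tool_pos": TCP position; "tool_rot": TCP orientation; "contact_force": force on the tool from outside, world axes, zero at the start; "ft_torque": the same for the moment, N m; "gripper_width": opening from 0.0 (shut) to 1.0 (fully open); "grasp_force": force on a finger pad.
Only numpy, scipy, OpenCV 4.12 (cv2) and the standard library are available. Lean on these libraries where they do the work, as an engineer would, in place of code of your own. Each camera call takes 0.05 s, during which the arm holds its last target. There are 200 camera calls.

## Working session

There is one attempt and no reset: what is moved stays moved. The work goes in short steps, Python scripts to look and compute and a shell command to move; the robot and the scene stay as the last step left them, time stands still between calls to the robot, and variables do not carry over. Pictures are saved under pics/ and viewed, at most 10 in all, crops included, and the job is handed in when it is done.

```bash
mkdir -p pics; ls
python3 - <<'E'
from plant import manip
import cv2,numpy as np
s=manip.state(); print({k:np.round(v,3).tolist() for k,v in s.items()}, manip.grip_point_offset)
for n in("top","side"):
    p,d=manip.grab_frame(n); cv2.imwrite(f"pics/{n}0.png",p[:,:,::-1]); np.save(f"pics/{n}0.npy",d)
    m=manip.camera_model(n); np.savez(f"pics/{n}cam.npz",**{k:np.array(m[k]) for k in("mtx","world_to_cam")})
E
```

```text
pics
{'time': 0.0, 'joint_pos': [-1.26, 0.053, 1.614, -0.0, 1.476, -0.119], 'joint_vel': [0.001, -0.002, 0.001, 0.001, -0.001, -0.002], 'joint_efforts': [0.001, -39.369, -37.018, -0.0, 0.007, -0.0], 'tool_pos': [0.26, -0.568, 0.23], 'tool_rot': [-0.001, 0.977, 0.213, -0.0], 'contact_force': [-0.16, 0.171, 0.664], 'ft_torque': [-0.02, -0.048, 0.028], 'grasp_force': 0.0, 'gripper_width': 1.002} 0.0187
```

View pics/top0.png

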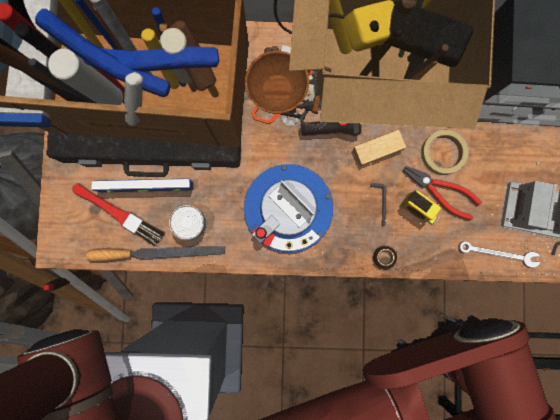

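View pics/side0.png

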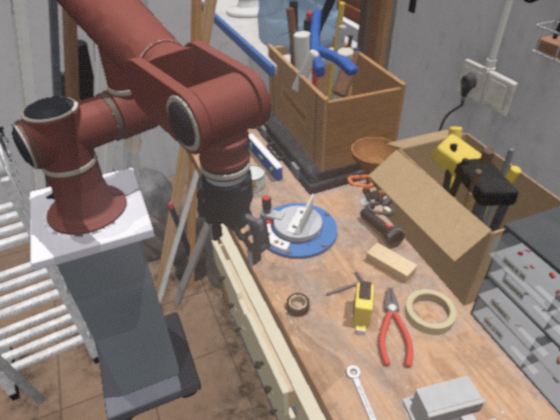

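The top picture shows the blue base centred near (289,209), the red knob top near (262,233), and the ring sweeping down and to the right, with holes near (290,244) and (306,240). I'll enlarge that part.

```bash
cat > h.py <<'E'
import numpy as np
def cam(n):
    c=np.load(f"pics/{n}cam.npz"); return c["mtx"],c["world_to_cam"]
def atz(n,u,v,z,c=None):
    K,T=c or cam(n); Ti=np.linalg.inv(T); r=Ti[:3,:3]@np.linalg.inv(K)@[u,v,1.]; o=Ti[:3,3]
    return o+r*(z-o[2])/r[2]
def proj(p,c):
    K,T=c; q=K@(T@np.r_[p,1])[:3]; return q[:2]/q[2]
E
python3 - <<'E'
import cv2,numpy as np
from h import *
im=cv2.imread("pics/top0.png")[155:260,235:375]
cv2.imwrite("pics/top0c.png",cv2.resize(im,None,fx=5.7,fy=5.7,interpolation=cv2.INTER_CUBIC))
print(atz("top",289,209,0.01),atz("top",262,233,.088), np.linalg.inv(cam("top")[1])[:3,3])
E
```

```text
[ 0.49319192 -0.33141374  0.01      ] [ 0.4339996  -0.27338293  0.088     ] [ 0.40646326 -0.30217383  1.04849127]
```

View pics/top0c.png

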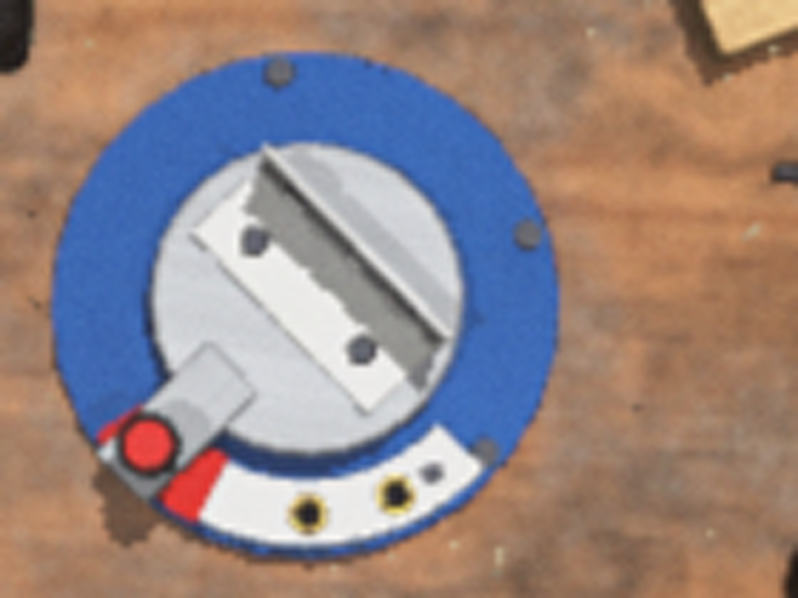

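The crop shows the base circle centred near (305,306), the disc near (307,300), the knob top at (148,444), hole 1 at (308,514) and hole 2 at (396,494).

Run:
```python
from h import *
f=lambda x,y,z:atz("top",235+(x+.5)/5.7-.5,155+(y+.5)/5.7-.5,z)
c1=f(305,306,.012);c=f(307.5,300,.036);k=f(148,444,.088);h1=f(308,514,.024);h2=f(396,494,.024)
print("base",c1,"disc",c,"edges",f(52,306,.01),f(558,306,.01))
c=(c+c1)/2
for n,p in(("k",k),("h1",h1),("h2",h2)):
    d=p-c; print(n,p,np.hypot(*d[:2]),np.arctan2(d[1],d[0]))
```

```text
base [ 0.4946419  -0.32923802  0.012     ] disc [ 0.4949984  -0.32953154  0.036     ] edges [ 0.49184208 -0.22721289  0.01      ] [ 0.497784  -0.4314355  0.01     ]
k [ 0.43500654 -0.2702828   0.088     ] 0.08408752750692093 2.3621787581194424
h1 [ 0.41105906 -0.33233306  0.024     ] 0.08381296822877844 -3.1064085254329004
h2 [ 0.41996226 -0.36696948  0.024     ] 0.08376343497620009 -2.6762819035490795
```

```bash
R='{"x":3.5,"y":-2.5}'; python3 -m crank '[{"x":3.5,"y":-2.5},{"x":3.5,"y":-2.5},{"x":3.5,"y":-2.5},{"x":3.5,"y":-2.5}]'; python3 -m crank '[{"x":3.5,"y":-2.5},{"x":3.5,"y":-2.5},{"x":3.5,"y":-2.5},{"x":3.5,"y":-2.5}]'; python3 -m crank '[{"turn":0.135},{"turn":0.135},{"turn":0.135},{"turn":0.135},{"turn":0.135}]'; python3 -m crank '[{"turn":0.135},{"turn":0.135},{"turn":0.135},{"turn":0.13},{}]'
python3 - <<'E'
from plant import manip
import cv2,numpy as np
from h import *
s=manip.state(); print({k:np.round(v,3).tolist() for k,v in s.items()})
m=manip.camera_model("wrist"); p,d=manip.grab_frame("wrist"); cv2.imwrite("pics/w1.png",p[:,:,::-1])
np.savez("pics/w1cam.npz",mtx=m["mtx"],world_to_cam=m["world_to_cam"]); np.save("pics/w1.npy",d)
c=cam("w1"); print(proj([.435,-.270,.088],c),proj([.411,-.332,.024],c),proj([.4948,-.3294,.036],c))
E
```

```text
{'time': 0.1, 'joint_pos': [-1.26, 0.053, 1.614, 0.0, 1.476, -0.119], 'joint_vel': [-0.0, -0.001, -0.004, -0.0, 0.001, 0.0], 'joint_efforts': [0.001, -39.49, -37.136, -0.0, 0.004, -0.0], 'tool_pos': [0.26, -0.568, 0.23], 'tool_rot': [-0.001, 0.977, 0.213, -0.0], 'contact_force': [-0.482, 0.728, 0.679], 'ft_torque': [-0.015, -0.018, 0.0], 'grasp_force': 0.0, 'gripper_width': 1.001}
[   0.74358547 -191.0608082 ] [125.03366415 -57.11328266] [ 141.15361897 -179.78595151]schema error: expected keys x, y, z, turn
schema error: expected keys x, y, z, turn
schema error: expected keys x, y, z, turn
schema error: expected keys x, y, z, turn
```

View pics/w1.png

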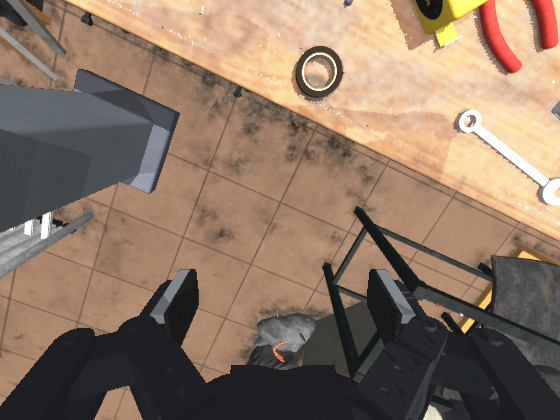

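Every row was refused because each must carry all four keys, so the arm hasn't moved. The wrist view still shows the bench edge, the tape roll at (320,72) and the fingers at (175,310) and (390,310). I'll send the rows again in full.

```bash
python3 -m crank '[{"x":3.5,"y":-2.5,"z":0,"turn":0},{"x":3.5,"y":-2.5,"z":0,"turn":0},{"x":3.5,"y":-2.5,"z":0,"turn":0},{"x":3.5,"y":-2.5,"z":0,"turn":0}]'; python3 -m crank '[{"x":3.5,"y":-2.5,"z":0,"turn":0},{"x":3.5,"y":-2.5,"z":0,"turn":0},{"x":3.5,"y":-2.5,"z":0,"turn":0},{"x":3.5,"y":-2.5,"z":0,"turn":0}]'; python3 -m crank '[{"x":0,"y":0,"z":0,"turn":0.135},{"x":0,"y":0,"z":0,"turn":0.135},{"x":0,"y":0,"z":0,"turn":0.135},{"x":0,"y":0,"z":0,"turn":0.135},{"x":0,"y":0,"z":0,"turn":0.135}]'; python3 -m crank '[{"x":0,"y":0,"z":0,"turn":0.135},{"x":0,"y":0,"z":0,"turn":0.135},{"x":0,"y":0,"z":0,"turn":0.135},{"x":0,"y":0,"z":0,"turn":0.13},{"x":0,"y":0,"z":0,"turn":0}]'
cat > look.py <<'E'
from plant import manip
import cv2,numpy as np,sys
from h import *
n=sys.argv[1]
m=manip.camera_model("wrist"); p,d=manip.grab_frame("wrist"); cv2.imwrite(f"pics/{n}.png",p[:,:,::-1])
np.savez(f"pics/{n}cam.npz",mtx=m["mtx"],world_to_cam=m["world_to_cam"]); np.save(f"pics/{n}.npy",d)
E
python3 look.py w2; python3 -c "
from h import *
c=cam('w2'); print(proj([.435,-.270,.088],c),proj([.411,-.332,.024],c),proj([.4948,-.3294,.036],c))"
```

```text
time: 0.55
tool_pos: [0.3464, -0.4173, 0.2308]
tool_rot: [-0.0, 0.977, 0.213, -0.0]
contact_force: [0.9, -0.1, 0.3]
gripper_width: 0.999
grasp_force: 0.0
time: 0.95
tool_pos: [0.432, -0.2679, 0.2311]
tool_rot: [-0.0, 0.977, 0.213, 0.0]
contact_force: [1.1, -0.9, 0.7]
gripper_width: 0.997
grasp_force: 0.0
time: 1.45
tool_pos: [0.4315, -0.2694, 0.2309]
tool_rot: [-0.0, 0.992, -0.125, -0.0]
contact_force: [-0.2, -0.2, -0.0]
gripper_width: 1.0
grasp_force: 0.0
time: 1.95
tool_pos: [0.4314, -0.2695, 0.2309]
tool_rot: [-0.0, 0.925, -0.38, -0.0]
contact_force: [-0.3, -0.7, -0.9]
gripper_width: 0.998
grasp_force: 0.0
[281.12517891 194.65320093] [333.32400505 158.31233558] [281.47693904 105.92015036]
```

View pics/w2.png

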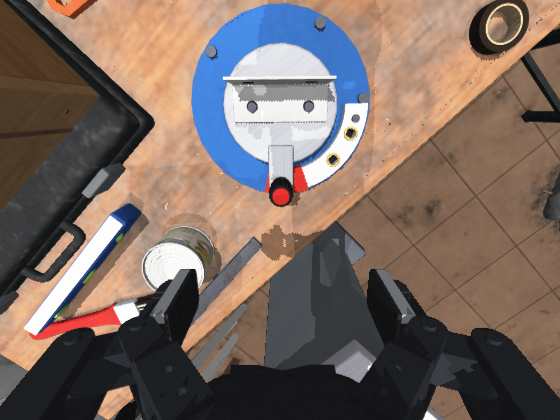

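The wrist view shows the knob top at (281,195) and hole 1 at (333,160), both where I predicted. Tool +x points to the turning axis and +y is the ccw tangent. I'll go down round the knob and close in stages, watching the force.

```bash
python3 -m crank '[{"x":0.29,"y":-0.22,"z":4,"turn":0},{"x":0,"y":0,"z":4,"turn":0},{"x":0,"y":0,"z":4,"turn":0},{"x":0,"y":0,"z":2.6,"turn":0},{"x":0,"y":0,"z":0,"turn":0}]' 
python3 -m crank '[{"x":0,"y":0,"z":1.3,"turn":0},{"x":0,"y":0,"z":1.3,"turn":0},{"x":0,"y":0,"z":0,"turn":0}]'
python3 -m crank '[{"x":0,"y":0,"z":0,"turn":0},{"x":0,"y":0,"z":0,"turn":0},{"x":0,"y":0,"z":0,"turn":0}]' 45
python3 -m crank '[{"x":0,"y":0,"z":0,"turn":0},{"x":0,"y":0,"z":0,"turn":0},{"x":0,"y":0,"z":0,"turn":0}]' 36
python3 look.py w3;python3 -c "
from h import *
c=cam('w3'); print(proj([.435,-.270,.088],c),proj([.411,-.332,.024],c),proj([.4948,-.3294,.036],c))"
```

```text
time: 2.5
tool_pos: [0.4322, -0.2676, 0.0804]
tool_rot: [-0.001, 0.925, -0.379, -0.005]
contact_force: [-0.2, 0.2, -0.5]
gripper_width: 0.999
grasp_force: 0.0
time: 2.8
tool_pos: [0.4348, -0.2698, 0.0584]
tool_rot: [-0.0, 0.925, -0.38, -0.001]
contact_force: [-0.1, -0.1, -1.3]
gripper_width: 0.997
grasp_force: 0.0
time: 3.1
tool_pos: [0.4358, -0.2706, 0.0602]
tool_rot: [0.0, 0.925, -0.38, 0.001]
contact_force: [0.5, 0.2, 0.6]
gripper_width: 0.513
grasp_force: 0.0
time: 3.4
tool_pos: [0.4353, -0.2702, 0.0594]
tool_rot: [0.0, 0.925, -0.38, 0.0]
contact_force: [-0.6, -0.3, 0.1]
gripper_width: 0.358
grasp_force: 0.0
[283.94081805 302.40111434] [380.52827837 204.56879565] [284.22249935 107.01405786]
```

View pics/w3.png

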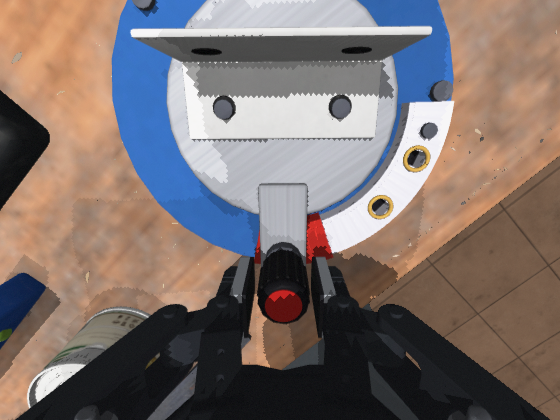

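The knob top at (283,306) is centred between the finger pads (253 and 312), and hole 1 at (380,207) agrees with the prediction. I'll close in small steps.

```bash
python3 -m crank '[{"x":-0.05,"y":0,"z":0,"turn":0},{"x":0,"y":0,"z":0,"turn":0}]' 32
python3 -m crank '[{"x":0,"y":0,"z":0,"turn":0},{"x":0,"y":0,"z":0,"turn":0}]' 30
python3 -m crank '[{"x":0,"y":0,"z":0,"turn":0},{"x":0,"y":0,"z":0,"turn":0}]' 29
```

```text
time: 3.65
tool_pos: [0.4348, -0.2697, 0.0592]
tool_rot: [-0.0, 0.925, -0.38, -0.0]
contact_force: [-0.1, 1.0, -0.2]
gripper_width: 0.318
grasp_force: 0.0
time: 3.85
tool_pos: [0.4349, -0.2698, 0.0593]
tool_rot: [0.0, 0.925, -0.38, -0.0]
contact_force: [-0.9, 0.4, -0.3]
gripper_width: 0.297
grasp_force: 0.0
time: 4.05
tool_pos: [0.4349, -0.2698, 0.0593]
tool_rot: [-0.0, 0.925, -0.38, 0.0]
contact_force: [-0.3, -0.8, 0.5]
gripper_width: 0.292
grasp_force: 0.0
```

```bash
python3 -m crank '[{"x":0,"y":0,"z":0,"turn":0},{"x":0,"y":0,"z":0,"turn":0}]' 28
python3 -m crank '[{"x":0,"y":0,"z":0,"turn":0},{"x":0,"y":0,"z":0,"turn":0}]' 27
```

```text
time: 4.25
tool_pos: [0.4348, -0.2698, 0.0593]
tool_rot: [0.0, 0.925, -0.38, -0.0]
contact_force: [-0.4, 0.1, 0.5]
gripper_width: 0.283
grasp_force: 0.5
time: 4.45
tool_pos: [0.4348, -0.2698, 0.0594]
tool_rot: [0.0, 0.925, -0.38, -0.0]
contact_force: [-0.4, 0.7, 0.1]
gripper_width: 0.274
grasp_force: 15.3
```

```bash
python3 -m crank '[{"x":0,"y":0,"z":0,"turn":0},{"x":0,"y":0,"z":0,"turn":0},{"x":0,"y":0,"z":0,"turn":0}]' 20
python3 -m crank '[{"x":0,"y":0,"z":-0.3,"turn":0},{"x":0,"y":0,"z":-0.3,"turn":0},{"x":0,"y":0,"z":0,"turn":0}]'
```

```text
time: 4.75
tool_pos: [0.4349, -0.2698, 0.0595]
tool_rot: [0.0, 0.925, -0.38, -0.0]
contact_force: [-1.8, 0.1, 4.0]
gripper_width: 0.26
grasp_force: 58.9
time: 5.05
tool_pos: [0.4348, -0.2697, 0.0648]
tool_rot: [0.0, 0.925, -0.38, 0.0]
contact_force: [3.9, -2.8, -7.0]
gripper_width: 0.262
grasp_force: 59.0
```

```bash
python3 -m crank '[{"x":0.05,"y":0,"z":-0.3,"turn":0},{"x":0,"y":0,"z":-0.35,"turn":0},{"x":0,"y":0,"z":0,"turn":0}]'
```

```text
time: 5.35
tool_pos: [0.4348, -0.2698, 0.0716]
tool_rot: [-0.0, 0.925, -0.38, -0.001]
contact_force: [1.3, -1.6, -9.2]
gripper_width: 0.256
grasp_force: 59.1
```

```bash
python3 -m crank '[{"x":0.02,"y":0.595,"z":0,"turn":-0.07},{"x":0.02,"y":0.595,"z":0,"turn":-0.07},{"x":0,"y":0,"z":0,"turn":0}]'
```

```text
time: 5.65
tool_pos: [0.427, -0.279, 0.0713]
tool_rot: [-0.0, 0.949, -0.315, -0.0]
contact_force: [2.6, -1.8, -9.7]
gripper_width: 0.261
grasp_force: 59.2
```

Low force and free to turn. I'll swing on to about 0.63 rad, which is over the ring and short of the hole.

```bash
python3 -m crank '[{"x":0.02,"y":0.595,"z":0,"turn":-0.07},{"x":0.02,"y":0.595,"z":0,"turn":-0.07},{"x":0.02,"y":0.595,"z":0,"turn":-0.07},{"x":0.02,"y":0.595,"z":0,"turn":-0.07}]';  python3 -m crank '[{"x":0.02,"y":0.595,"z":0,"turn":-0.07},{"x":0.02,"y":0.595,"z":0,"turn":-0.07},{"x":0.02,"y":0.595,"z":0,"turn":-0.07},{"x":0,"y":0,"z":0,"turn":0}]'
python3 - <<'E'
from plant import manip
import numpy as np
s=manip.state(); d=s["tool_pos"][:2]-np.array([.4948,-.3294]); print(np.hypot(*d),(np.arctan2(d[1],d[0])-2.362)%6.283, 2*np.arctan2(s["tool_rot"][2],s["tool_rot"][1])+.78)
E
```

```text
time: 6.05
tool_pos: [0.416, -0.2994, 0.0713]
tool_rot: [-0.001, 0.984, -0.179, -0.0]
contact_force: [3.3, -0.7, -9.3]
gripper_width: 0.262
grasp_force: 59.3
time: 6.45
tool_pos: [0.4116, -0.3167, 0.0714]
tool_rot: [-0.001, 0.997, -0.076, -0.0]
contact_force: [3.4, -1.1, -8.8]
gripper_width: 0.26
grasp_force: 59.3
0.0841948748051368 0.6287468761192407 0.6279968386382775
```

```bash
python3 -m crank '[{"x":0.03,"y":0,"z":0.2,"turn":0},{"x":0,"y":0,"z":0.18,"turn":0},{"x":0,"y":0,"z":0,"turn":0}]'
python3 -m crank '[{"x":0,"y":0,"z":0,"turn":0},{"x":0,"y":0,"z":0,"turn":0},{"x":0,"y":0,"z":0,"turn":0}]' 36
python3 -m crank '[{"x":0,"y":0,"z":0.4,"turn":0},{"x":0,"y":0,"z":0.4,"turn":0},{"x":0,"y":0,"z":0,"turn":0}]'
python3 look.py w4; python3 -c "
from h import *
c=cam('w4'); print(proj([.411,-.332,.024],c),proj([.4948,-.3294,.036],c), [proj([.4102,-.3167,z],c) for z in (.088,.096,.102)])"
```

```text
time: 6.75
tool_pos: [0.4116, -0.3166, 0.0676]
tool_rot: [-0.001, 0.997, -0.075, -0.0]
contact_force: [1.3, 0.9, -7.7]
gripper_width: 0.259
grasp_force: 59.4
time: 7.05
tool_pos: [0.4126, -0.3182, 0.0696]
tool_rot: [0.001, 0.997, -0.075, 0.001]
contact_force: [-0.1, -0.0, -0.3]
gripper_width: 0.359
grasp_force: 0.0
time: 7.35
tool_pos: [0.4114, -0.3169, 0.0592]
tool_rot: [-0.0, 0.997, -0.075, -0.001]
contact_force: [0.4, -0.1, 0.0]
gripper_width: 0.359
grasp_force: 0.0
[306.70665497 240.80612774] [283.93058775 107.1576861 ] [array([284.1059673 , 305.38498382]), array([284.16605916, 316.97684726]), array([284.21605751, 326.62164668])]
```

View pics/w4.png

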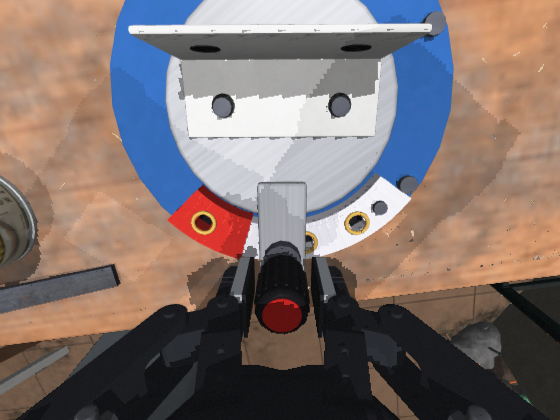

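The knob top at (282,316) means the pin is riding on the ring (seated would be about row 305). The home hole shows at (203,222), and hole 1 is just ahead at (310,241). I'll push with the trailing finger, knob free.

```bash
python3 -m crank '[{"x":0,"y":0.3,"z":0,"turn":0},{"x":0.01,"y":0.2,"z":0,"turn":-0.023},{"x":0.01,"y":0.2,"z":0,"turn":-0.023},{"x":0.01,"y":0.2,"z":0,"turn":-0.023},{"x":0,"y":0,"z":0,"turn":0}]'
python3 -m crank '[{"x":0.01,"y":0.2,"z":0,"turn":-0.023},{"x":0.01,"y":0.15,"z":0,"turn":-0.018},{"x":0,"y":0,"z":0,"turn":0}]'
python3 - <<'E'
from plant import manip
import numpy as np
s=manip.state(); d=s["tool_pos"][:2]-np.array([.4948,-.3294]); print(np.hypot(*d),(np.arctan2(d[1],d[0])-2.362)%6.283, 2*np.arctan2(s["tool_rot"][2],s["tool_rot"][1])+.78)
E
```

```text
time: 7.9
tool_pos: [0.4109, -0.3267, 0.0601]
tool_rot: [0.0, 0.999, -0.04, -0.0]
contact_force: [-0.4, 1.0, 0.2]
gripper_width: 0.358
grasp_force: 0.2
time: 8.2
tool_pos: [0.4108, -0.3305, 0.0601]
tool_rot: [0.001, 1.0, -0.02, 0.0]
contact_force: [-1.1, 0.4, -0.0]
gripper_width: 0.359
grasp_force: 0.0
0.08398020092323186 0.7919996026285423 0.7402803865746446
```

```bash
python3 -m crank '[{"x":0,"y":0.1,"z":0,"turn":-0.012},{"x":0,"y":0.1,"z":0,"turn":-0.012}]'
python3 -m crank '[{"x":0,"y":0.1,"z":0,"turn":-0.012},{"x":0,"y":0,"z":0,"turn":0}]'
python3 look.py w5
python3 - <<'E'
from plant import manip
import numpy as np
from h import *
s=manip.state(); d=s["tool_pos"][:2]-np.array([.4948,-.3294]); a=np.arctan2(d[1],d[0])%6.283; print(np.hypot(*d),a-2.362)
c=cam('w5'); a-=.038
print([proj([.4948+.0846*np.cos(a),-.3294+.0846*np.sin(a),z],c) for z in (.088,.096)])
E
```

```text
time: 8.4
tool_pos: [0.4108, -0.3321, 0.0602]
tool_rot: [0.0, 1.0, -0.008, 0.0]
contact_force: [0.4, 0.6, 0.3]
gripper_width: 0.36
grasp_force: 0.0
time: 8.6
tool_pos: [0.4108, -0.333, 0.0601]
tool_rot: [0.0, 1.0, -0.002, 0.0]
contact_force: [0.3, -0.8, -0.4]
gripper_width: 0.359
grasp_force: 0.0
0.08408955066214294 0.8206440962543025
[array([276.88743188, 303.2619691 ]), array([276.5418691 , 314.64302964])]
```

View pics/w5.png

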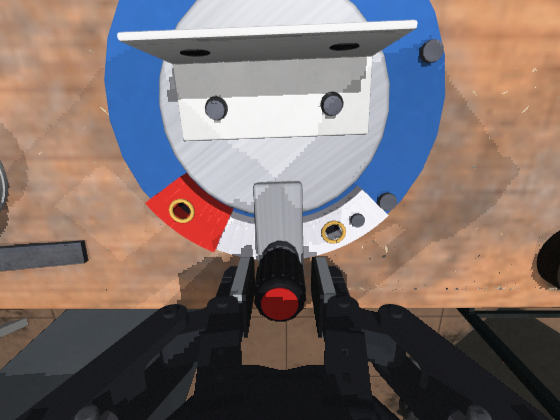

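The knob top is now at (280,303), the row predicted for a seated pin (riding would be 315), and the hole at (333,232) is the second one. I'll check the height from depth and the lock by a gentle push.

```bash
cat > kz.py <<'E'
import cv2,sys
from h import *
n=sys.argv[1]; im=cv2.imread(f"pics/{n}.png").astype(int); d=np.load(f"pics/{n}.npy"); K,T=cam(n)
m=(im[...,2]>120)&(im[...,1]<60)&(im[...,0]<60); m[:270]=0
v,u=np.nonzero(m); z=d[v,u]; P=np.linalg.inv(T)@np.c_[(np.linalg.inv(K)@np.c_[u,v,np.ones(len(u))].T).T*z[:,None],np.ones(len(u))].T
p=np.median(P[:3],1); e=p[:2]-[.4948,-.3294]; print(n,len(u),u.mean(),v.mean(),p,np.hypot(*e),np.arctan2(e[1],e[0])%6.283-2.362)
E
for n in w3 w4 w5; do python3 kz.py $n; done
```

```text
w3 156 280.3397435897436 294.28205128205127 [ 0.43953194 -0.27218576  0.08847537] 0.07954890167258641 -0.02310594041487457
w4 97 285.2474226804124 302.0103092783505 [ 0.41775755 -0.31857493  0.09591025] 0.07779924094792964 0.6399986713393462
w5 251 281.34661354581675 293.64541832669323 [ 0.41562675 -0.33201936  0.08845574] 0.07921657120948264 0.8124792316068015
```

The knob top is at 88.5 mm, the same as when seated at home (95.9 mm while riding), and the stage is at 0.81 rad. The pin is home, so I'll back straight off and confirm.

```bash
python3 -m crank '[{"x":0,"y":0,"z":-0.8,"turn":0},{"x":0,"y":0,"z":-2.5,"turn":0},{"x":0,"y":0,"z":-4,"turn":0},{"x":0,"y":0,"z":-4,"turn":0},{"x":0,"y":0,"z":0,"turn":0}]'
python3 -m crank '[{"x":0,"y":0,"z":-3,"turn":0},{"x":0,"y":0,"z":0,"turn":0}]'
python3 look.py w6; sed -i 's/m\[:270\]/m[:170]/' kz.py; python3 kz.py w6
```

```text
time: 9.15
tool_pos: [0.4137, -0.3357, 0.1812]
tool_rot: [0.005, 1.0, -0.002, 0.005]
contact_force: [0.4, -0.4, 0.6]
gripper_width: 0.362
grasp_force: 0.0
time: 9.35
tool_pos: [0.4123, -0.3343, 0.2076]
tool_rot: [0.003, 1.0, -0.002, 0.003]
contact_force: [0.1, 0.2, 0.5]
gripper_width: 0.357
grasp_force: 0.0
w6 446 257.3856502242152 194.59641255605382 [ 0.41540213 -0.32526448  0.08778033] 0.07950549484075627 0.7275536407569461
```

View pics/w6.png

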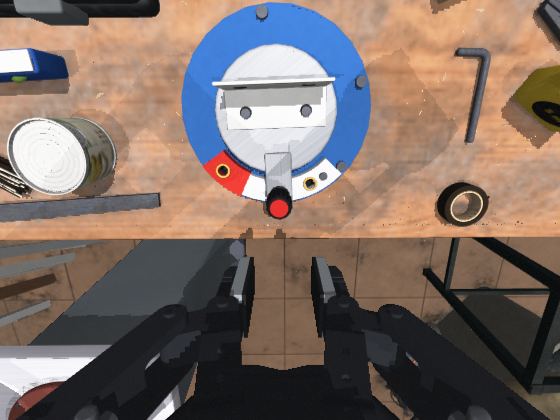

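The final view shows the knob at (279,208) over the first hole, the second hole open at (310,183), and nothing else moved. The gripper is clear.

```bash
python3 -c "
from plant import manip
print(manip.job_done())"
```

```text
the job is handed in; nothing more can be done
None
```

The job is handed in: the stage stands at about 0.81 rad with the pin seated in the ring's first hole (knob top at the same height as at home), no sideways force above about 5 N showed in any reading, and the bystanders in the final view were where they started; I did not push on the stage afterwards to test the lock.

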